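# Clip the flask and latch the shaker guard

### The arm

A 6-joint arm with a two-finger parallel gripper is mounted at the origin on the work surface. World frame = base frame: x ahead of the robot, y to its left, z up, the work surface at z = 0. Lengths are in m, angles in rad, forces in N, time in s.
With the tool pointing down it reaches from about 0.35 to 0.85 m from the base axis. Payload 8.1 kg.
Tool frame: the origin (TCP) lies midway between the tips of the shut fingers; the grasp point (between the pads) lies 19 mm behind it; z points along the fingers, y is the direction in which the jaws open and shut (so a half turn about z gives the same grasp; the last joint's range is limited). The gripper opens to 93 mm and grips with 3 to 60 N. Pads are 15 mm wide; open, the fingers measure 128 mm over their backs; the gripper's body (75 mm by 188 mm) begins 65 mm behind the grasp point.
Start: joints at [1.054, 0.13, 1.488, -0, 1.523, -0.085], TCP at [0.251, 0.545, 0.181] pointing down, gripper open.
Joint ranges: [-2.96, 2.96], [-0.89, 2.26], [0.02, 2.5], [-1.34, 4.48], [0, 2.73], [-2.66, 2.66]. Speed limits (rad/s): [2.39, 2.39, 2.79, 3.14, 3.14, 3.14].

### API

Orientations are given as a rotation vector (axis times angle).
In Python, from plant import robot gives the robot as it stands. The module is installed in compiled form; this text tells all that it offers.
- The arm moves only by the shell command python3 -m pendant 'ROWS' [FORCE]. ROWS is JSON, a list of rows, each an object with "translation": the shift along the tool's x, y, z in mm, a list of three; "twist": the turn, a rotation vector about the tool's x, y, z in rad, a list of three; "grip": the opening, from -1 (shut) to 1 (fully open). A call has exactly 10 rows; each row shifts and turns the pose as measured when the row begins, along the tool's axes as they then stand; what a row does not reach is not made up. A row lasts 1/10 s, in which the tool goes at most 50 mm and 8.59 degrees, less where a joint would pass 70% of its speed; a pose out of reach is approached as far as the arm can. A call is refused whole if a number of a shift passes 50 or a number of a turn 0.15, either way. A call with a gripper value outside its range is refused whole. The fingers move at their own pace and stop on an object; FORCE is the grip in N (left out, the last holds). Time passes only in rows, so rows that do not move let the fingers close, or fill a call up. It gives the time, the measured TCP pose, the force and the opening at its end, in the units of the state.
- robot.read_state(): the state, without advancing time (a new reading comes with each control period).
- robot.read_camera(name): name is "scene" or "top" or "wrist"; returns (picture, depth): 384x512x3 uint8, red, green, blue; 384x512 float32, m along the optical axis (not along the pixel's ray), 0 where there is no reading.
- robot.camera_info(name): a dict with "vertical_fov" (degrees; the focal length in pixels is half the picture's height over the tangent of half this angle, whatever the lens; pixels are square), "cx", "cy" (the principal point, pixels), "cam_to_world" (4x4, takes a point from camera to world coordinates). Camera axes: x right, y up, looking along -z (the intrinsics and any distortion apply to the point x, -y, -z); pixel columns grow to the right and rows downward; lengths in m; the calibration is good to about 2 mm. A picture is of the moment at which its call begins: read the wrist's pose just before it. camera_info takes no time and is no camera call; for the wrist camera it gives the pose at the moment of the call.
- robot.close_job(): hands the job in, once; it reports no verdict.
The state is a dict: "t": time; "q": joint angles; "dq": joint speeds; "joint_torque": joint torques, N m; "tool_pos": TCP position; "orientation": TCP orientation; "force": force on the tool from outside, world axes, zero at the start; "wrist_torque": the same for the moment, N m; "opening": finger opening in m.
Only numpy, scipy, OpenCV 4.12 (cv2) and the standard library are available. Lean on these libraries where they do the work, as an engineer would, in place of code of your own. Each camera call takes 0.05 s, during which the arm holds its last target. There are 200 camera calls.

### The job

Get the flask shaker ready to run: squeeze the blue neck clip round the flask until it snaps shut and stays shut by itself, then let go and push the clear sliding guard across by its orange handle until its latch clicks and holds it closed. Lean on the guard steadily through the stiff last bit, going by feel, but do not ram it into its rubber stop; keep the flask upright and leave the other bottles and glassware where it stands.

Things in the scene. Friction and masses are not known exactly. Their poses are not given: they have to be found in the camera images.
- shaker: Flask shaker, fixed; white chassis 250 mm deep (x), 480 mm long (y -205 to +275), 62 mm high. Origin at bench level, z up, -x = front (robot side). -y half: platform (top 75 mm) between a bulkhead (y +22, top 228 mm) and an end plate (y -193, top 218 mm). +y half: drive housing (top 150 mm) under the parked guard. Grey catch unit outside the rear -y corner (x +130, y to -320, up to 111 mm).
- guard (a joint): How far the clear guard is slid towards shut, m: 0 = open, growing along the shaker's -y. It starts at 0 to 0.02 and stays where left (1 N drag). From somewhere in 0.16-0.20 a spring plunger (3 to 6 N) resists, and throws it back below 0.205 if let go uncaught. The catch unit is bolted in slots, so the latch clicks anywhere from 0.207 to 0.255; then it rests 6 mm farther on and holds a 10 N pull.
- guard_edge (a point): Middle of the guard's leading (-y) top edge, moving with it. The guard is a clear tunnel 232 mm wide (shaker's x), 260 mm long (y), top face 238 mm above the bench, edged in aluminium, open at both ends. Feel of the latch: over the last 13 mm the push rises to about 15 N, drops by half or more at the click, and about 8 mm after that the rubber stop adds 6 N per mm.
- handle (a point): Centre of the guard's orange push handle: a solid bar 130 mm along the shaker's x, 18 mm thick along y, 30 mm high, on the guard's top, 42 mm behind its leading edge, 238 to 268 mm above the bench (a black plate under it, 30 mm along y, rises to 241 mm). Moves with the guard. Push it from its +y side or pinch its 18 mm.
- buffer (a joint): How far the black rubber stop in the catch unit is squashed, m (0 = free; 6 N per mm, on top of the plunger's 6 N). More than 0.004 counts as rammed.
- clip (a joint): Opening angle of the neck clip's moving jaw, rad: 0.32 = open (its spring holds it there at the start), 0 = shut. It turns on a pin 32 mm behind (+x) the flask's axis, the tab 79 mm from the pin. The snap resists from 0.19 and takes 10 to 15 N on the tab; past 0.05 it clicks and the clip stays at about 0 (it can be squeezed to -0.03). Let go sooner, it springs open.
- tabs_fixed (a point): Middle of the outer (-y) face of the clip's fixed tab, 205 mm above the bench, 47 mm in front (-x) of the flask's axis. An upright blue plate 22 mm wide (shaker's x), 7 mm thick, 173 to 223 mm above the bench; it does not give. With the clip shut both tabs measure 22 mm over their outer faces, so their middle plane lies 11 mm to +y of this point.
- tabs_moving (a point): Middle of the outer (+y) face of the moving jaw's tab, a like plate that swings with the clip, about 25 mm farther out when open. Squeeze the tabs together along the shaker's y. The collar (175 to 195 mm high) lies behind them, a small snap catch under them (150 to 178 mm).
- flask: 250 ml stoppered conical glass flask, 84 mm across its foot, 40 mm at its rim, neck 34 mm, 150 mm high with its flat stopper, about 0.2 kg; origin at the centre of its underside, standing on the platform inside a low rim.
- flask_small: 100 ml conical flask, 64 mm across, 105 mm high, in front of the shaker; origin under its centre. Leave alone.
- beaker: Glass beaker, 80 mm across, 95 mm high, in front of the shaker; origin under its centre. Leave alone.
- amber_a: Amber reagent bottle, 68 mm across, 135 mm high, off the shaker's -y end; origin under its centre. Leave alone.
- amber_b: Amber reagent bottle with a paper label, 68 mm across, 135 mm high, to the robot's right; origin under its centre. Leave alone.
- jar: Glass jar with a white lid, 74 mm across, 80 mm high, to the right; origin under its centre. Leave alone.
- wash_bottle: White plastic bottle with a blue cap, 72 mm across, 160 mm high, to the robot's left; origin under its centre. Leave alone.
There are look-alikes about, which are no part of the job. What is shaped like the flask but purple is not meant.

How it is judged:
On the way, in this order (a step that is already met when the one before it is completed fails the run):
1. the neck clip is snapped shut and let go, the guard still open (value of joint clip below 0.06 rad and contact force between the fingers and shaker below 0.5 N and value of joint guard below 0.1 m), for 0.2 s.
2. the guard is shut and stays caught by its latch with nothing pushing it (value of joint guard above 0.209 m and contact force between the fingers and shaker below 0.5 N), for 0.4 s.
At the end, for the whole second after the job is handed in: The clip has snapped and holds itself shut (clip under 0.06 rad), the guard is caught by its latch and holds itself shut (guard over 0.209 m, at rest), and the flask stands upright (within 0.1 rad) and at rest in its place on the platform (value of joint clip below 0.06 rad and value of joint guard above 0.209 m and velocity of joint guard between -0.01 and 0.01 m/s and angle between flask's own z axis and vertical below 0.1 rad and horizontal distance between flask and shaker below 0.12 m and linear speed of flask below 0.02 m/s); the robot touches nothing.
It fails at once if the guard is rammed into its rubber stop (the stop squashed by more than 4 mm, over 30 N in all) (value of joint buffer above 0.004 m).
It fails at once if the flask is tipped by more than 0.25 rad (angle between flask's own z axis and vertical above 0.25 rad).
It fails at once if any of the other bottles and glassware is moved by more than 20 mm (distance of any of flask_small, amber_a, amber_b, beaker, wash_bottle, jar from where it was at the start of the episode above 0.02 m).
It also fails if it takes over 67 s, if anything falls off the work surface, if the arm or the gripper's body presses on something with over 40 N, if the wrist force passes 120 N, or if a joint passes its speed limit or range.

## Working session

There is one attempt and no reset: what is moved stays moved. The work goes in short steps, Python scripts to look and compute and a shell command to move; the robot and the scene stay as the last step left them, time stands still between calls to the robot, and variables do not carry over. Pictures are saved under pics/ and viewed, about 8 in all and at most 12, crops included, and the job is handed in when it is done.

```bash
mkdir -p pics
cat > h.py <<'E'
import numpy as np, cv2
from plant import robot
from scipy.spatial.transform import Rotation as R
def cloud(n):
    im,d=robot.read_camera(n); c=robot.camera_info(n)
    h,w=d.shape; f=h/2/np.tan(np.radians(c["vertical_fov"])/2)
    u,v=np.meshgrid(np.arange(w),np.arange(h))
    P=np.stack([(u-c["cx"])/f*d,-(v-c["cy"])/f*d,-d],-1)
    M=np.array(c["cam_to_world"]); P=P@M[:3,:3].T+M[:3,3]
    P[d==0]=np.nan
    return im,d,P,c
E
python3 - <<'E'
from h import *
s=robot.read_state(); print({k:np.round(v,3).tolist() for k,v in s.items()})
ims=[]
for n in("scene","top"):
    im,d,P,c=cloud(n); print(n,{k:(np.round(v,3).tolist() if not isinstance(v,str) else v) for k,v in c.items()}, (d==0).mean())
    np.savez(n+".npz",im=im,d=d,P=P); cv2.imwrite(f"pics/{n}0.png",cv2.cvtColor(im,cv2.COLOR_RGB2BGR))
E
```

```text
{'t': 0.0, 'q': [1.054, 0.131, 1.489, 0.0, 1.523, -0.085], 'dq': [0.001, -0.001, -0.002, -0.001, 0.001, 0.002], 'joint_torque': [-0.001, -55.984, -49.177, 0.077, 0.035, -0.0], 'tool_pos': [0.251, 0.544, 0.18], 'orientation': [-0.673, -3.068, 0.003], 'force': [-0.521, 0.037, 0.096], 'wrist_torque': [0.002, 0.017, -0.009], 'opening': 0.093}
scene {'vertical_fov': 43.375, 'cx': 268.237, 'cy': 193.679, 'cam_to_world': [[0.02, -0.869, 0.494, 1.515], [1.0, 0.013, -0.017, -0.04], [0.008, 0.495, 0.869, 1.864], [0.0, 0.0, 0.0, 1.0]]} 0.004018147786458333
top {'vertical_fov': 56.906, 'cx': 259.514, 'cy': 184.821, 'cam_to_world': [[0.097, 0.975, -0.198, 0.322], [-0.995, 0.096, -0.015, 0.007], [0.004, 0.199, 0.98, 1.323], [0.0, 0.0, 0.0, 1.0]]} 0.0038045247395833335
```

View pics/scene0.png

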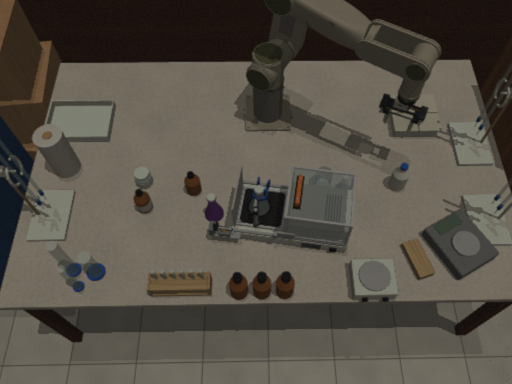

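View pics/top0.png

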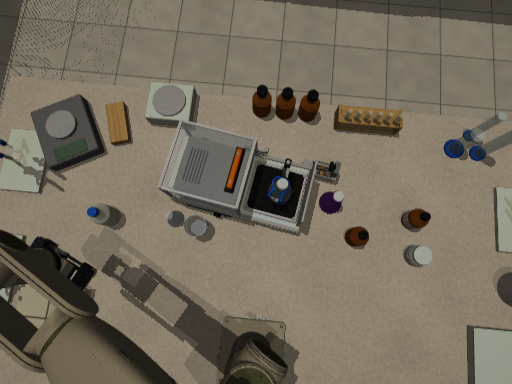

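The scene camera faces the robot from the far side. The top view shows the guard with its orange handle at (235,169), the flask with the blue clip at about (280,190), and the purple look-alike at (331,202). I'll measure these next and check an enlarged crop.

Run:
```python
from h import *
out=[]
for n in("top","scene"):
    z=np.load(n+".npz"); im,P=z["im"],z["P"]; hsv=cv2.cvtColor(im,cv2.COLOR_RGB2HSV)
    H,S,V=hsv[...,0].astype(int),hsv[...,1],hsv[...,2]
    near=(P[...,0]>0.3)&(P[...,0]<0.85)&(np.abs(P[...,1])<0.4)
    o=(H<14)&(S>150)&(V>110)&near&(P[...,2]>0.2)
    b=(H>100)&(H<125)&(S>110)&near&(P[...,2]>0.1)
    for nm,m in(("orange",o),("blue",b)):
        q=P[m]; print(n,nm,m.sum(),"px",np.argwhere(m).mean(0)[::-1].round(),"mean",q.mean(0).round(4),"z",np.percentile(q[:,2],[2,50,98]).round(3))
        if nm=="orange":
            t=q[q[:,2]>np.percentile(q[:,2],50)-0.004]
            r=cv2.minAreaRect((t[:,:2]*1000).astype(np.float32)); print("  rect",r)
            c=t[:,:2]-t[:,:2].mean(0); w,v=np.linalg.eigh(c.T@c); print("  axis angle",np.degrees(np.arctan2(v[1,1],v[0,1])))
        else:
            for p,uv in zip(q,np.argwhere(m)): 
                if n=="top" : print(uv[::-1].tolist(),(p*1000).round().astype(int).tolist(),end=";")
            print()
    c=im[135:235,220:345] if n=="top" else im[150:250,190:315]
    out.append(cv2.resize(c,None,fx=6,fy=6,interpolation=cv2.INTER_CUBIC))
cv2.imwrite("pics/crop_top.png",cv2.cvtColor(out[0],cv2.COLOR_RGB2BGR))
cv2.imwrite("pics/crop_scene.png",cv2.cvtColor(out[1],cv2.COLOR_RGB2BGR))
```

```text
top orange 154 px [234. 166.] mean [0.5874 0.1063 0.2665] z [0.262 0.266 0.27 ]
  rect ((582.793701171875, 107.6673812866211), (15.392027854919434, 124.9337158203125), 80.53768920898438)
  axis angle 170.8009948957951
top blue 162 px [278. 190.] mean [ 0.5394 -0.0365  0.1935] z [0.141 0.194 0.224]
[277, 176] [586, -29, 193];[278, 176] [585, -32, 196];[279, 176] [586, -36, 194];[280, 176] [586, -39, 197];[275, 177] [582, -23, 191];[276, 177] [582, -26, 194];[277, 177] [583, -29, 192];[278, 177] [583, -33, 190];[279, 177] [583, -36, 194];[280, 177] [582, -39, 199];[281, 177] [584, -43, 191];[282, 177] [584, -46, 194];[274, 178] [577, -20, 196];[275, 178] [578, -23, 195];[276, 178] [579, -27, 191];[277, 178] [581, -30, 182];[278, 178] [582, -33, 180];[279, 178] [582, -37, 183];[285, 178] [582, -56, 192];[273, 179] [574, -17, 193];[274, 179] [574, -20, 195];[275, 179] [577, -24, 185];[276, 179] [579, -27, 176];[272, 180] [571, -14, 192];[273, 180] [570, -17, 197];[274, 180] [575, -21, 177];[288, 180] [576, -66, 193];[272, 181] [567, -14, 193];[273, 181] [568, -18, 192];[288, 181] [572, -
[... 3161 characters left out ...]
] [500, -45, 222];[281, 201] [500, -48, 224];[282, 201] [508, -53, 174];[276, 202] [506, -35, 156];[277, 202] [506, -38, 156];[278, 202] [507, -41, 154];[279, 202] [500, -43, 199];[280, 202] [500, -46, 199];[281, 202] [500, -49, 199];[282, 202] [504, -54, 176];[278, 203] [504, -42, 150];[279, 203] [500, -44, 176];[280, 203] [500, -47, 181];[281, 203] [502, -51, 168];[282, 203] [502, -54, 172];
scene orange 76 px [298. 189.] mean [0.5868 0.1077 0.2694] z [0.262 0.269 0.277]
  rect ((586.9967041015625, 107.65109252929688), (11.724367141723633, 126.99354553222656), 80.83798217773438)
  axis angle 171.1127406347366
scene blue 87 px [262. 193.] mean [ 0.5603 -0.0312  0.1955] z [0.17  0.194 0.228]
```

View pics/crop_top.png

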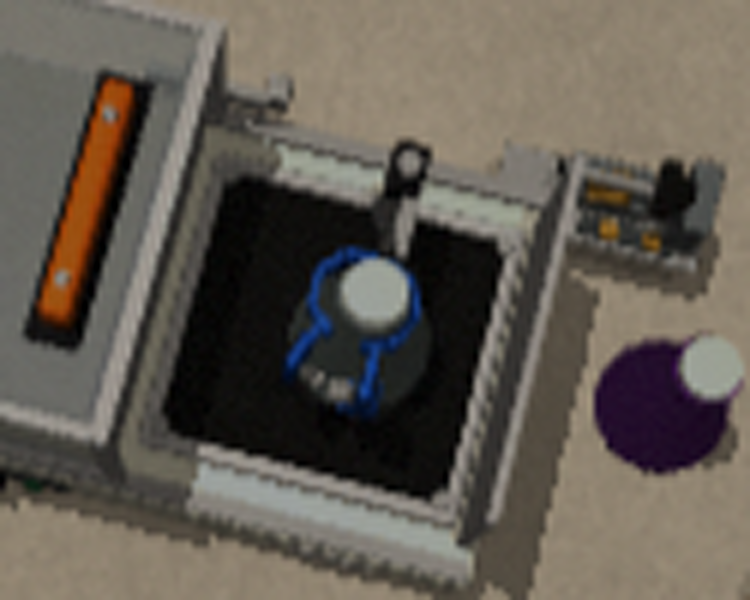

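Crop: the blue clip has its fixed tab at crop (370,385) and its open moving tab at (300,355), around the white-stoppered flask at (375,290). The handle runs from (118,80) to (55,320). Two things look like the flask. The one at crop (375,290) stands on the platform inside the clip, so it's the one meant. The one at (660,400) is purple and outside, so I leave it. Next I work out the poses.

```bash
cat >> h.py <<'E'
YAW=np.radians(-9.1)
SX=np.array([np.cos(YAW),np.sin(YAW),0]); SY=np.array([-np.sin(YAW),np.cos(YAW),0])
def pose():
    s=robot.read_state(); return s,np.array(s["tool_pos"]),R.from_rotvec(s["orientation"])
def to(p):
    s,t,r=pose(); 
    opts=[R.from_matrix(np.stack([np.cross(k*SY,[0,0,-1]),k*SY,[0,0,-1]],1)) for k in(1,-1)]
    for o in opts: print("twist needed (tool)",(r.inv()*o).as_rotvec().round(3))
    print("shift mm tool",(r.inv().apply(np.array(p)-t)*1000).round(1)," world",((np.array(p)-t)*1000).round(1),"tcp",t.round(4),"F",np.round(s["force"],1),"op",round(float(s["opening"]),4),"t",round(s["t"],2))
E
python3 - <<'E'
from h import *
z=np.load("top.npz"); P=z["P"]; im=z["im"].astype(int)
m=(P[...,2]>0.215)&(P[...,2]<0.235)&(np.hypot(P[...,0]-.557,P[...,1]+.045)<.03)&(im.min(-1)>110)
print("stopper",m.sum(),P[m].mean(0).round(4))
print(pose()[2].as_matrix().round(3), robot.read_state()["q"]); to([0.5107,-0.0396,0.33])
print(robot.camera_info("wrist"))
# obstacles heights between
for n in("top","scene"):
    P=np.load(n+".npz")["P"]; m=(P[...,1]>-.35)&(P[...,1]<.5)&(P[...,0]>.3)&(P[...,0]<.75)&(P[...,2]>.24)
    print(n,[ (np.percentile(P[m][:,i],[1,99])).round(3) for i in range(3)])
E
```

```text
stopper 92 [ 0.5573 -0.0462  0.2242]
[[-0.908  0.418 -0.001]
 [ 0.418  0.908 -0.001]
 [ 0.    -0.002 -1.   ]] [ 1.05361085e+00  1.31083901e-01  1.48918868e+00 -2.50710640e-05
  1.52301207e+00 -8.54023259e-02]
twist needed (tool) [-0.002 -0.    -0.273]
twist needed (tool) [-1.000e-03  2.000e-03  2.869e+00]
shift mm tool [-480.4 -421.9 -148.9]  world [ 259.9 -584.   149.5] tcp [0.2508 0.5444 0.1805] F [ 0.3 -0.3  0.2] op 0.093 t 0.1
{'vertical_fov': 63.90037098918221, 'cx': 255.47614202960185, 'cy': 198.04785997944242, 'cam_to_world': array([[ 0.41850733, -0.88156558, -0.21838897,  0.192716  ],
       [ 0.90820911,  0.4054856 ,  0.10362257,  0.5720741 ],
       [-0.00279651, -0.24170966,  0.97034459,  0.38473906],
       [ 0.        ,  0.        ,  0.        ,  1.        ]])}
top [array([0.463, 0.722]), array([0.055, 0.338]), array([0.24 , 0.272])]
scene [array([0.471, 0.728]), array([0.059, 0.338]), array([0.24 , 0.276])]
```

```bash
python3 -m pendant '[{"translation":[0,0,-50],"twist":[0,0,0],"grip":1},{"translation":[0,0,-50],"twist":[0,0,0],"grip":1},{"translation":[0,0,-50],"twist":[0,0,0],"grip":1},{"translation":[0,0,0],"twist":[0,0,-0.14],"grip":1},{"translation":[0,0,0],"twist":[0,0,-0.14],"grip":1},{"translation":[-30,-45,0],"twist":[0,0,0],"grip":1},{"translation":[-30,-45,0],"twist":[0,0,0],"grip":1},{"translation":[-30,-45,0],"twist":[0,0,0],"grip":1},{"translation":[-30,-45,0],"twist":[0,0,0],"grip":1},{"translation":[-30,-45,0],"twist":[0,0,0],"grip":1}]'; python3 -c "
from h import *
to([0.5107,-0.0396,0.33])"
```

```text
t: 1.1
tool_pos: [0.3572, 0.3141, 0.3282]
orientation: [-0.203, -3.125, 0.024]
force: [1.1, 0.1, -0.1]
opening: 0.093
twist needed (tool) [-0.016 -0.008  0.029]
twist needed (tool) [ 0.013 -0.025 -3.112]
shift mm tool [-198.  -330.9    1.7]  world [ 153.5 -353.7    1.8] tcp [0.3572 0.3141 0.3282] F [ 1.1  0.1 -0.1] op 0.093 t 1.1
```

```bash
python3 -m pendant '[{"translation":[-27,-45,0],"twist":[-0.008,-0.004,0.015],"grip":1},{"translation":[-27,-45,0],"twist":[-0.008,-0.004,0.015],"grip":1},{"translation":[-27,-45,0],"twist":[0,0,0],"grip":1},{"translation":[-27,-45,0],"twist":[0,0,0],"grip":1},{"translation":[-27,-45,0],"twist":[0,0,0],"grip":1},{"translation":[-27,-45,0],"twist":[0,0,0],"grip":1},{"translation":[-27,-45,0],"twist":[0,0,0],"grip":1},{"translation":[-8,-16,0],"twist":[0,0,0],"grip":1},{"translation":[0,0,0],"twist":[0,0,0],"grip":1},{"translation":[0,0,0],"twist":[0,0,0],"grip":1}]' 40; python3 -c "
from h import *
to([0.5107,-0.0396,0.33])
im,d,P,c=cloud('wrist'); np.savez('wrist.npz',im=im,P=P)
cv2.imwrite('pics/w1.png',cv2.cvtColor(im,cv2.COLOR_RGB2BGR))"
```

```text
t: 2.1
tool_pos: [0.4914, -0.0351, 0.3243]
orientation: [-0.264, -3.125, 0.001]
force: [0.1, 1.7, -0.3]
opening: 0.093
twist needed (tool) [-0.001 -0.005 -0.01 ]
twist needed (tool) [-8.000e-03  2.000e-03  3.132e+00]
shift mm tool [-19.8  -1.2  -5.8]  world [19.3 -4.5  5.7] tcp [ 0.4914 -0.0351  0.3243] F [ 0.1  1.7 -0.3] op 0.093 t 2.1
```

View pics/w1.png

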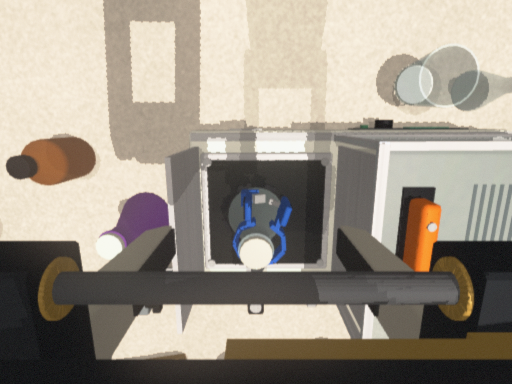

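The wrist view shows the fixed tab at (248,207) and the moving tab at (285,210), with the stopper at (257,252). I'll refine the tab positions from this view.

```bash
python3 -c "
from h import *
z=np.load('wrist.npz'); im,P=z['im'],z['P']; hsv=cv2.cvtColor(im,cv2.COLOR_RGB2HSV); H=hsv[...,0].astype(int)
m=(H>100)&(H<125)&(hsv[...,1]>110)&(P[...,2]>.215)&(P[...,2]<.228)
n,l=cv2.connectedComponents(m.astype(np.uint8))
for i in range(1,n):
    q=P[l==i]
    if len(q)<15: continue
    r=cv2.minAreaRect((q[:,:2]*1000).astype(np.float32)); print(len(q),np.argwhere(l==i).mean(0)[::-1].round(),'mean',q.mean(0).round(4),'rect',np.round(r[0],1),np.round(r[1],1),round(r[2],1),'shaker y',np.percentile(q@SY,[2,50,98]).round(4),'x',np.percentile(q@SX,[2,98]).round(4))
ax=np.array([.5573,-.0465,0]); print('axis sx,sy',ax@SX,ax@SY,'mid tgt',np.array([.5107,-.0396,0])@SX,np.array([.5107,-.0396,0])@SY)
m=(H<14)&(hsv[...,1]>150)&(P[...,2]>.255)&(P[...,2]<.28); q=P[m]; r=cv2.minAreaRect((q[:,:2]*1000).astype(np.float32)); print('handle',r,q.mean(0))
"
```

```text
137 [247. 210.] mean [ 0.513  -0.0475  0.2232] rect [513.8 -47.7] [ 6.9 21. ] 84.6 shaker y [0.0307 0.034  0.0372] x [0.5046 0.525 ]
161 [285. 215.] mean [ 0.5258 -0.0098  0.2225] rect [526.9  -9.7] [ 7.1 21.8] 63.4 shaker y [0.0681 0.0732 0.0792] x [0.5115 0.5318]
axis sx,sy 0.5576400646296163 0.04222674886700629 mid tgt 0.510535290570968 0.04166973819952865
handle ((554.7985229492188, 111.09701538085938), (17.64512825012207, 64.62812805175781), 80.44640350341797) [0.55065796 0.10637324 0.26381   ]
```

```bash
python3 -m pendant '[{"translation":[-22,-1.5,0],"twist":[0,-0.005,-0.01],"grip":1},{"translation":[0,0,0],"twist":[0,0,0],"grip":1},{"translation":[0,0,30],"twist":[0,0,0],"grip":1},{"translation":[0,0,30],"twist":[0,0,0],"grip":1},{"translation":[0,0,15],"twist":[0,0,0],"grip":1},{"translation":[0,0,0],"twist":[0,0,0],"grip":1},{"translation":[0,0,0],"twist":[0,0,0],"grip":1},{"translation":[0,0,0],"twist":[0,0,0],"grip":1},{"translation":[0,0,0],"twist":[0,0,0],"grip":1},{"translation":[0,0,0],"twist":[0,0,0],"grip":1}]' 40; python3 -c "
from h import *
to([0.5131,-0.0402,0.188])"
```

```text
t: 3.15
tool_pos: [0.5128, -0.031, 0.2541]
orientation: [0.229, 3.125, -0.001]
force: [0.8, 0.2, -0.0]
opening: 0.0931
twist needed (tool) [0.    0.008 0.012]
twist needed (tool) [-0.012  0.    -3.129]
shift mm tool [-1.1 -9.1 66.2]  world [  0.3  -9.2 -66.1] tcp [ 0.5128 -0.031   0.2541] F [ 0.8  0.2 -0. ] op 0.0931 t 3.15
```

```bash
python3 -m pendant '[{"translation":[-1,-9,0],"twist":[0,0.008,0.012],"grip":1},{"translation":[0,0,0],"twist":[0,0,0],"grip":1},{"translation":[0,0,0],"twist":[0,0,0],"grip":1},{"translation":[0,0,0],"twist":[0,0,0],"grip":1},{"translation":[0,0,0],"twist":[0,0,0],"grip":1},{"translation":[0,0,0],"twist":[0,0,0],"grip":1},{"translation":[0,0,0],"twist":[0,0,0],"grip":1},{"translation":[0,0,0],"twist":[0,0,0],"grip":1},{"translation":[0,0,0],"twist":[0,0,0],"grip":1},{"translation":[0,0,0],"twist":[0,0,0],"grip":1}]' 40; python3 -c "
from h import *
to([0.5131,-0.0402,0.188])"
```

```text
t: 4.15
tool_pos: [0.5131, -0.0414, 0.2554]
orientation: [0.252, 3.131, 0.0]
force: [-0.0, -0.4, -0.5]
opening: 0.093
twist needed (tool) [ 0.     0.001 -0.002]
twist needed (tool) [ 1.00e-03 -0.00e+00  3.14e+00]
shift mm tool [ 0.2  1.2 67.4]  world [  0.    1.2 -67.4] tcp [ 0.5131 -0.0414  0.2554] F [-0.  -0.4 -0.5] op 0.093 t 4.15
```

Aligned, so now descend.

```bash
python3 -m pendant '[{"translation":[0,1,15],"twist":[0,0,0],"grip":1},{"translation":[0,0,15],"twist":[0,0,0],"grip":1},{"translation":[0,0,15],"twist":[0,0,0],"grip":1},{"translation":[0,0,15],"twist":[0,0,0],"grip":1},{"translation":[0,0,8],"twist":[0,0,0],"grip":1},{"translation":[0,0,0],"twist":[0,0,0],"grip":1},{"translation":[0,0,0],"twist":[0,0,0],"grip":1},{"translation":[0,0,0],"twist":[0,0,0],"grip":1},{"translation":[0,0,0],"twist":[0,0,0],"grip":1},{"translation":[0,0,0],"twist":[0,0,0],"grip":1}]' 40; python3 -c "
from h import *
to([0.5131,-0.0402,0.188])"
```

```text
t: 5.15
tool_pos: [0.5119, -0.04, 0.1794]
orientation: [-0.251, -3.129, -0.001]
force: [-0.3, 0.6, -0.1]
opening: 0.093
twist needed (tool) [ 0.    -0.002 -0.001]
twist needed (tool) [-3.00e-03 -0.00e+00  3.14e+00]
shift mm tool [-1.2 -0.  -8.6]  world [ 1.2 -0.2  8.6] tcp [ 0.5119 -0.04    0.1794] F [-0.3  0.6 -0.1] op 0.093 t 5.15
```

```bash
python3 -m pendant '[{"translation":[-1,0,-8],"twist":[0,0,0],"grip":1},{"translation":[0,0,0],"twist":[0,0,0],"grip":1},{"translation":[0,0,0],"twist":[0,0,0],"grip":0},{"translation":[0,0,0],"twist":[0,0,0],"grip":0},{"translation":[0,0,0],"twist":[0,0,0],"grip":-0.3},{"translation":[0,0,0],"twist":[0,0,0],"grip":-0.3},{"translation":[0,0,0],"twist":[0,0,0],"grip":-1},{"translation":[0,0,0],"twist":[0,0,0],"grip":-1},{"translation":[0,0,0],"twist":[0,0,0],"grip":-1},{"translation":[0,0,0],"twist":[0,0,0],"grip":-1}]' 35; python3 -c "
from h import *
to([0.5131,-0.0402,0.188])"
```

```text
t: 6.15
tool_pos: [0.5139, -0.0403, 0.1895]
orientation: [0.251, 3.131, 0.0]
force: [0.4, -0.7, 0.3]
opening: 0.0335
twist needed (tool) [ 0.     0.    -0.001]
twist needed (tool) [ 0.   -0.    3.14]
shift mm tool [ 0.8 -0.   1.5]  world [-0.8  0.1 -1.5] tcp [ 0.5139 -0.0403  0.1895] F [ 0.4 -0.7  0.3] op 0.0335 t 6.15
```

```bash
python3 -m pendant '[{"translation":[0,0,0],"twist":[0,0,0],"grip":-1},{"translation":[0,0,0],"twist":[0,0,0],"grip":-1},{"translation":[0,0,0],"twist":[0,0,0],"grip":-1},{"translation":[0,0,0],"twist":[0,0,0],"grip":-1},{"translation":[0,0,0],"twist":[0,0,0],"grip":-1},{"translation":[0,0,0],"twist":[0,0,0],"grip":-1},{"translation":[0,0,0],"twist":[0,0,0],"grip":-1},{"translation":[0,0,0],"twist":[0,0,0],"grip":-1},{"translation":[0,0,0],"twist":[0,0,0],"grip":-1},{"translation":[0,0,0],"twist":[0,0,0],"grip":-1}]' 35; python3 -c "
from h import *
to([0.5131,-0.0402,0.188])"
```

```text
t: 7.15
tool_pos: [0.5138, -0.0403, 0.1894]
orientation: [0.251, 3.131, 0.0]
force: [-0.1, -0.0, 0.4]
opening: 0.0003
twist needed (tool) [ 0.     0.    -0.001]
twist needed (tool) [ 0.   -0.    3.14]
shift mm tool [0.8 0.  1.4]  world [-0.7  0.1 -1.4] tcp [ 0.5138 -0.0403  0.1894] F [-0.1 -0.   0.4] op 0.0003 t 7.15
```

The fingers shut on nothing, so I'll look at why.

```bash
python3 -c "
from h import *
out=[]
for n in ('wrist','scene'):
    im,d,P,c=cloud(n); np.savez(n+'2.npz',im=im,P=P,d=d)
    out.append(im)
a=cv2.resize(out[0][130:340,150:380],(690,630)[:2]); b=cv2.resize(out[1][140:240,200:320],(720,600))
cv2.imwrite('pics/w2.png',cv2.cvtColor(cv2.resize(np.hstack([cv2.resize(a,(400,400)),cv2.resize(b,(400,400))]),None,fx=1,fy=1),cv2.COLOR_RGB2BGR))"
```

```text
(no output)
```

View pics/w2.png

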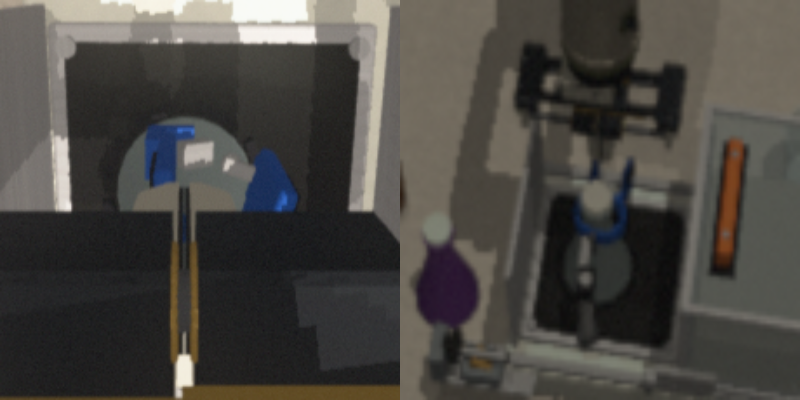

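```bash
python3 -c "
from h import *
z=np.load('wrist2.npz'); im,P=z['im'],z['P']; hsv=cv2.cvtColor(im,cv2.COLOR_RGB2HSV); H=hsv[...,0].astype(int)
sx,sy=P@SX,P@SY
m=(H>100)&(H<125)&(hsv[...,1]>110)&(P[...,2]>.1)&(P[...,2]<.3)
n,l=cv2.connectedComponents(m.astype(np.uint8))
for i in range(1,n):
    k=l==i
    if k.sum()>30: print(k.sum(),np.argwhere(k).mean(0)[::-1].round(),'sx',np.percentile(sx[k],[2,50,98]).round(3),'sy',np.percentile(sy[k],[2,50,98]).round(3),'z',np.percentile(P[k][:,2],[2,50,98]).round(3))
print('col 256:')
for c in (247,256,262):
  print(c,[(r,im[r,c].tolist(),int(sx[r,c]*1000),int(sy[r,c]*1000),int(P[r,c,2]*1000)) for r in range(190,245,5)])
t=pose()[1]; print('tcp',t@SX,t@SY)
"
```

```text
549 [244. 209.] sx [0.504 0.506 0.518] sy [0.025 0.034 0.045] z [0.153 0.187 0.224]
691 [305. 228.] sx [0.511 0.515 0.53 ] sy [0.067 0.073 0.079] z [0.177 0.204 0.224]
col 256:
247 [(190, [35, 36, 34], 518, 32, 83), (195, [72, 79, 93], 522, 32, 87), (200, [32, 52, 95], 504, 34, 178), (205, [31, 51, 93], 504, 35, 192), (210, [32, 52, 92], 504, 35, 204), (215, [29, 49, 91], 504, 35, 215), (220, [36, 58, 107], 504, 36, 223), (225, [69, 79, 106], 507, 36, 223), (230, [110, 104, 92], 507, 36, 234), (235, [109, 103, 92], 507, 36, 242), (240, [89, 86, 76], 507, 36, 248)]
256 [(190, [45, 45, 41], 519, 41, 77), (195, [74, 80, 96], 522, 41, 88), (200, [37, 63, 117], 509, 41, 157), (205, [101, 98, 93], 510, 41, 170), (210, [183, 175, 170], 512, 41, 175), (215, [178, 169, 164], 517, 41, 172), (220, [91, 95, 92], 534, 41, 132), (225, [89, 93, 88], 536, 41, 141), (230, [56, 59, 57], 508, 41, 229), (235, [56, 59, 56], 508, 41, 237), (240, [57, 59, 58], 508, 41, 245)]
262 [(190, [42, 42, 39], 519, 47, 76), (195, [93, 99, 95], 522, 47, 88), (200, [88, 94, 100], 525, 47, 97), (205, [136, 132, 125], 510, 45, 169), (210, [188, 182, 176], 513, 45, 172), (215, [125, 118, 115], 518, 45, 170), (220, [91, 95, 92], 534, 46, 132), (225, [96, 98, 91], 536, 46, 139), (230, [109, 104, 92], 507, 44, 234), (235, [110, 105, 93], 506, 44, 243), (240, [103, 97, 86], 506, 44, 249)]
tcp 0.5137390045483757 0.04146586608216592
```

```bash
python3 -c "
from h import *
for f in ('scene2','wrist2','wrist','scene','top'):
    z=np.load(f+'.npz'); P=z['P']; sx,sy=P@SX,P@SY
    if f in('wrist',): 
        t=np.array([.4914,-.0351,.3243])
    elif f in('scene','top'):
        t=np.array([.2508,.5444,.1805])
    else: t=np.array([.5138,-.0403,.1894])
    Q=(P-t)
    if f in('scene','top'):
        r=np.array([[-.908,.418,0],[.418,.908,0]]); a=Q@r[0]; b=Q@r[1]
    else: a=-Q@SX; b=Q@SY
    h=Q[...,2]
    m=(abs(a)<.02)&(abs(b)<.075)&(h>-.03)&(h<.1)
    print(f,m.sum())
    for lo in np.arange(-.03,.1,.01):
        k=m&(h>=lo)&(h<lo+.01)
        if k.sum(): print('  h',round(lo,2),k.sum(),'a',np.percentile(a[k],[5,95]).round(3),'b',np.percentile(b[k],[5,50,95]).round(3))
"
```

```text
scene2 98
  h -0.03 3 a [-0.001  0.007] b [0.012 0.013 0.013]
  h -0.02 7 a [-0.012  0.007] b [-0.007  0.021  0.035]
  h -0.01 9 a [-0.016  0.001] b [0.011 0.026 0.038]
  h 0.0 5 a [-0.016 -0.001] b [-0.009 -0.002  0.032]
  h 0.01 8 a [-0.015  0.006] b [-0.009  0.013  0.041]
  h 0.02 6 a [-0.015 -0.007] b [0.007 0.035 0.039]
  h 0.03 15 a [-0.015  0.004] b [-0.005  0.034  0.039]
  h 0.04 6 a [-0.008 -0.004] b [-0.005  0.     0.013]
  h 0.05 11 a [-0.01   0.001] b [-0.008  0.002  0.013]
  h 0.06 11 a [-0.011 -0.004] b [-0.012  0.002  0.014]
  h 0.07 9 a [-0.01  -0.005] b [-0.011  0.006  0.016]
  h 0.08 7 a [-0.011 -0.007] b [-0.011 -0.005  0.005]
  h 0.09 1 a [-0.013 -0.013] b [-0. -0. -0.]
wrist2 2758
  h -0.03 143 a [-0.006  0.009] b [-0.015  0.008  0.029]
  h -0.02 501 a [-0.008  0.006] b [-0.016  0.005  0.028]
  h -0.01 225 a [-0.015  0.009] b [-0.011  0.027  0.035]
  h 0.0 173 a [-0.013  0.009] b [-0.009  0.029  0.036]
  h 0.01 202 a [-0.01   0.009] b [-0.011  0.029  0.037]
  h 0.02 184 a [-0.006  0.009] b [-0.011  0.03   0.038]
  h 0.03 318 a [-0.003  0.009] b [-0.011  0.031  0.
[... 789 characters left out ...]
]
  h 0.04 10 a [-0.007 -0.001] b [-0.057 -0.046  0.059]
  h 0.05 10 a [-0.011 -0.001] b [-0.058  0.002  0.061]
  h 0.06 10 a [-0.012 -0.002] b [-0.054  0.001  0.059]
  h 0.07 13 a [-0.011 -0.003] b [-0.057 -0.049  0.058]
  h 0.08 15 a [-0.012  0.004] b [-0.06   0.048  0.063]
  h 0.09 11 a [-0.013 -0.004] b [-0.056  0.051  0.061]
top 32
  h 0.03 1 a [-0.007 -0.007] b [0.053 0.053 0.053]
  h 0.04 11 a [-0.007  0.007] b [-0.061  0.045  0.056]
  h 0.05 2 a [0.001 0.003] b [-0.056 -0.008  0.041]
  h 0.06 4 a [-0.002  0.002] b [0.044 0.046 0.047]
  h 0.07 4 a [-0.005 -0.001] b [0.046 0.047 0.049]
  h 0.08 4 a [-0.008 -0.004] b [0.046 0.048 0.056]
  h 0.09 6 a [-0.008 -0.006] b [0.047 0.05  0.057]
```

All three cameras agree that the real fingertips sit about 38 mm above the reported TCP. The reported TCP doesn't match the hardware. Before going lower I'll check where the gripper body starts.

```bash
python3 -c "
from h import *
for f in ('scene','top','scene2'):
    P=np.load(f+'.npz')['P']
    if f=='scene2': Q=P-np.array([.5138,-.0403,.1894]); a=-Q@SX; b=Q@SY
    else: Q=P-np.array([.2508,.5444,.1805]); a=Q@np.array([-.908,.418,0]); b=Q@np.array([.418,.908,0])
    h=Q[...,2]; print(f)
    for lo in np.arange(.03,.24,.01):
        k=(abs(a)<.06)&(abs(b)<.12)&(h>=lo)&(h<lo+.01)
        if k.sum(): print('  h',round(lo,2),k.sum(),'a',np.percentile(a[k],[3,97]).round(3),'b',np.percentile(b[k],[3,97]).round(3))
"
```

```text
scene
  h 0.03 2 a [-0.006 -0.001] b [0.049 0.051]
  h 0.04 10 a [-0.007 -0.001] b [-0.058  0.06 ]
  h 0.05 10 a [-0.012 -0.001] b [-0.058  0.062]
  h 0.06 10 a [-0.012 -0.   ] b [-0.055  0.06 ]
  h 0.07 13 a [-0.011 -0.002] b [-0.057  0.059]
  h 0.08 15 a [-0.013  0.006] b [-0.06   0.063]
  h 0.09 11 a [-0.013 -0.003] b [-0.057  0.061]
  h 0.12 6 a [-0.034 -0.03 ] b [-0.084  0.084]
  h 0.13 58 a [-0.038  0.027] b [-0.072  0.083]
  h 0.14 121 a [-0.04   0.024] b [-0.079  0.083]
  h 0.15 107 a [-0.036  0.028] b [-0.088  0.091]
  h 0.16 269 a [-0.035  0.033] b [-0.089  0.092]
  h 0.17 73 a [-0.031  0.025] b [-0.09   0.079]
  h 0.18 14 a [-0.023 -0.015] b [-0.036  0.012]
  h 0.19 3 a [-0.025 -0.024] b [-0.017  0.011]
  h 0.2 18 a [-0.036 -0.007] b [-0.038  0.019]
  h 0.21 41 a [-0.038 -0.008] b [-0.037  0.034]
  h 0.22 43 a [-0.037 -0.012] b [-0.032  0.032]
  h 0.23 9 a [-0.035 -0.026] b [-0.028  0.03 ]
top
  h 0.03 1 a [-0.007 -0.007] b [0.053 0.053]
  h 0.04 11 a [-0.007  0.008] b [-0.061  0.057]
  h 0.05 2 a [0.001 0.003] b [-0.058  0.043]
  h 0.06 4 a [-0.002  0.002] b [0.044 0.047]
[... 960 characters left out ...]
7 9 a [-0.01  -0.004] b [-0.012  0.017]
  h 0.08 7 a [-0.011 -0.006] b [-0.012  0.006]
  h 0.09 1 a [-0.013 -0.013] b [-0. -0.]
  h 0.12 10 a [-0.033  0.008] b [-0.079  0.028]
  h 0.13 73 a [-0.036  0.028] b [-0.07   0.083]
  h 0.14 95 a [-0.036  0.024] b [-0.079  0.063]
  h 0.15 98 a [-0.037  0.028] b [-0.084  0.093]
  h 0.16 316 a [-0.034  0.034] b [-0.089  0.093]
  h 0.17 66 a [-0.029  0.024] b [-0.079  0.091]
  h 0.18 3 a [-0.021 -0.018] b [-0.002  0.015]
  h 0.19 3 a [-0.031 -0.029] b [-0.012  0.01 ]
  h 0.2 17 a [-0.034 -0.014] b [-0.038  0.026]
  h 0.21 49 a [-0.037 -0.009] b [-0.037  0.033]
  h 0.22 23 a [-0.038 -0.013] b [-0.025  0.035]
  h 0.23 6 a [-0.036 -0.007] b [-0.037  0.031]
```

Body starts at about +0.122 m, so the whole tool sits 38 mm back from the reported TCP (real tip z = reported + 0.038). I'll raise, reopen, then descend further.

```bash
python3 -m pendant '[{"translation":[0,0,-15],"twist":[0,0,0],"grip":-1},{"translation":[0,0,0],"twist":[0,0,0],"grip":1},{"translation":[0,0,0],"twist":[0,0,0],"grip":1},{"translation":[0,0,0],"twist":[0,0,0],"grip":1},{"translation":[0,0,0],"twist":[0,0,0],"grip":1},{"translation":[0,0,0],"twist":[0,0,0],"grip":1},{"translation":[0,0,0],"twist":[0,0,0],"grip":1},{"translation":[0,0,0],"twist":[0,0,0],"grip":1},{"translation":[0,0,0],"twist":[0,0,0],"grip":1},{"translation":[0,0,0],"twist":[0,0,0],"grip":1}]' 35; python3 -c "
from h import *
to([0.5131,-0.0402,0.152])"
```

```text
t: 8.25
tool_pos: [0.5138, -0.0403, 0.2058]
orientation: [0.251, 3.131, 0.0]
force: [0.7, -0.3, -0.7]
opening: 0.0681
twist needed (tool) [ 0.     0.    -0.001]
twist needed (tool) [ 0.   -0.    3.14]
shift mm tool [ 0.7 -0.  53.8]  world [ -0.7   0.1 -53.8] tcp [ 0.5138 -0.0403  0.2058] F [ 0.7 -0.3 -0.7] op 0.0681 t 8.25
```

```bash
python3 -m pendant '[{"translation":[0,0,0],"twist":[0,0,0],"grip":1},{"translation":[0,0,0],"twist":[0,0,0],"grip":1},{"translation":[0,0,0],"twist":[0,0,0],"grip":1},{"translation":[0,0,0],"twist":[0,0,0],"grip":1},{"translation":[0,0,15],"twist":[0,0,0],"grip":1},{"translation":[0,0,15],"twist":[0,0,0],"grip":1},{"translation":[0,0,12],"twist":[0,0,0],"grip":1},{"translation":[0,0,4],"twist":[0,0,0],"grip":1},{"translation":[0,0,0],"twist":[0,0,0],"grip":1},{"translation":[0,0,0],"twist":[0,0,0],"grip":1}]' 35; python3 -c "
from h import *
to([0.5131,-0.0402,0.152])"
```

```text
t: 9.25
tool_pos: [0.5123, -0.04, 0.1534]
orientation: [-0.251, -3.128, -0.001]
force: [-0.6, -0.1, 0.3]
opening: 0.0932
twist needed (tool) [ 0.    -0.004 -0.001]
twist needed (tool) [-0.006 -0.     3.14 ]
shift mm tool [-0.8 -0.   1.4]  world [ 0.8 -0.2 -1.4] tcp [ 0.5123 -0.04    0.1534] F [-0.6 -0.1  0.3] op 0.0932 t 9.25
```

```bash
python3 -m pendant '[{"translation":[0,0,0],"twist":[0,0,0],"grip":-0.4},{"translation":[0,0,0],"twist":[0,0,0],"grip":-0.4},{"translation":[0,0,0],"twist":[0,0,0],"grip":-0.4},{"translation":[0,0,0],"twist":[0,0,0],"grip":-0.4},{"translation":[0,0,0],"twist":[0,0,0],"grip":-0.4},{"translation":[0,0,0],"twist":[0,0,0],"grip":-0.4},{"translation":[0,0,0],"twist":[0,0,0],"grip":-0.4},{"translation":[0,0,0],"twist":[0,0,0],"grip":-0.4},{"translation":[0,0,0],"twist":[0,0,0],"grip":-0.4},{"translation":[0,0,0],"twist":[0,0,0],"grip":-0.4}]' 35; python3 -c "
from h import *
to([0.5131,-0.0402,0.152])"
```

```text
t: 10.25
tool_pos: [0.5113, -0.036, 0.1546]
orientation: [-0.247, -3.126, -0.01]
force: [-2.4, 2.3, 0.4]
opening: 0.0283
twist needed (tool) [ 0.006 -0.006  0.001]
twist needed (tool) [ 0.01   0.009 -3.14 ]
shift mm tool [-2.5 -3.9  2.6]  world [ 1.8 -4.2 -2.6] tcp [ 0.5113 -0.036   0.1546] F [-2.4  2.3  0.4] op 0.0283 t 10.25
```

```bash
python3 -m pendant '[{"translation":[0,-2,0],"twist":[0,0,0],"grip":-1},{"translation":[0,-1,0],"twist":[0,0,0],"grip":-1},{"translation":[0,0,0],"twist":[0,0,0],"grip":-1},{"translation":[0,0,0],"twist":[0,0,0],"grip":-1},{"translation":[0,0,0],"twist":[0,0,0],"grip":-1},{"translation":[0,0,0],"twist":[0,0,0],"grip":-1},{"translation":[0,0,0],"twist":[0,0,0],"grip":-1},{"translation":[0,0,0],"twist":[0,0,0],"grip":-1},{"translation":[0,0,0],"twist":[0,0,0],"grip":-1},{"translation":[0,0,0],"twist":[0,0,0],"grip":-1}]' 35; python3 -c "
from h import *
to([0.5131,-0.0402,0.152])"
```

```text
t: 11.25
tool_pos: [0.5104, -0.0414, 0.1546]
orientation: [-0.248, -3.126, -0.005]
force: [-2.8, 0.8, 0.3]
opening: 0.0175
twist needed (tool) [ 0.002 -0.006  0.001]
twist needed (tool) [ 0.01   0.004 -3.141]
shift mm tool [-2.5  1.6  2.6]  world [ 2.7  1.2 -2.6] tcp [ 0.5104 -0.0414  0.1546] F [-2.8  0.8  0.3] op 0.0175 t 11.25
```

Opening is 17.5 mm, less than the 22 mm shut width, so the clip should have snapped. I'll release and check that it holds.

```bash
python3 -m pendant '[{"translation":[0,0,0],"twist":[0,0,0],"grip":1},{"translation":[0,0,0],"twist":[0,0,0],"grip":1},{"translation":[0,0,0],"twist":[0,0,0],"grip":1},{"translation":[0,0,0],"twist":[0,0,0],"grip":1},{"translation":[0,0,0],"twist":[0,0,0],"grip":1},{"translation":[0,0,0],"twist":[0,0,0],"grip":1},{"translation":[0,0,0],"twist":[0,0,0],"grip":1},{"translation":[0,0,0],"twist":[0,0,0],"grip":1},{"translation":[0,0,0],"twist":[0,0,0],"grip":1},{"translation":[0,0,0],"twist":[0,0,0],"grip":1}]' 35; python3 -c "
from h import *
to([0.5131,-0.0402,0.152])
im,d,P,c=cloud('wrist'); hsv=cv2.cvtColor(im,cv2.COLOR_RGB2HSV); H=hsv[...,0].astype(int)
m=(H>100)&(H<125)&(hsv[...,1]>110)&(P[...,2]>.212)&(P[...,2]<.23)
n,l=cv2.connectedComponents(m.astype(np.uint8))
for i in range(1,n):
    q=P[l==i]
    if len(q)>15: print(len(q),np.argwhere(l==i).mean(0)[::-1].round(),'sy',np.percentile(q@SY,[2,50,98]).round(4),'sx',np.percentile(q@SX,[2,98]).round(4))
cv2.imwrite('pics/w3.png',cv2.cvtColor(im[100:300,130:400],cv2.COLOR_RGB2BGR))"
```

```text
t: 12.25
tool_pos: [0.5123, -0.0417, 0.1556]
orientation: [-0.25, -3.13, -0.004]
force: [-0.5, 0.1, -0.5]
opening: 0.0911
twist needed (tool) [ 0.003 -0.002 -0.   ]
twist needed (tool) [-3.000e-03 -4.000e-03  3.141e+00]
shift mm tool [-0.6  1.6  3.6]  world [ 0.8  1.5 -3.6] tcp [ 0.5123 -0.0417  0.1556] F [-0.5  0.1 -0.5] op 0.0911 t 12.25
530 [245. 253.] sy [0.0309 0.0344 0.0377] sx [0.5041 0.5185]
551 [277. 254.] sy [0.0465 0.0497 0.0536] sx [0.5044 0.5188]
```

View pics/w3.png

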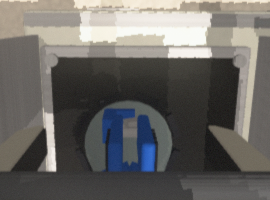

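The clip is shut: the tabs measure 22.6 mm over their outer faces and are parallel, with the fingers off them. Now I lift, shut the fingers and cross to the +y side of the handle.

```bash
python3 -m pendant '[{"translation":[0,0,-35],"twist":[0,0,0],"grip":1},{"translation":[0,0,-45],"twist":[0,0,0],"grip":1},{"translation":[0,0,-30],"twist":[0,0,0],"grip":1},{"translation":[0,0,0],"twist":[0,0,0],"grip":-1},{"translation":[-10,40,0],"twist":[0,0,0],"grip":-1},{"translation":[-10,40,0],"twist":[0,0,0],"grip":-1},{"translation":[-10,40,0],"twist":[0,0,0],"grip":-1},{"translation":[-10,40,0],"twist":[0,0,0],"grip":-1},{"translation":[-10,40,0],"twist":[0,0,0],"grip":-1},{"translation":[0,0,0],"twist":[0,0,0],"grip":-1}]' 50; python3 -m pendant '[{"translation":[0,0,0],"twist":[0,0,0],"grip":-1},{"translation":[0,0,0],"twist":[0,0,0],"grip":-1},{"translation":[0,0,0],"twist":[0,0,0],"grip":-1},{"translation":[0,0,0],"twist":[0,0,0],"grip":-1},{"translation":[0,0,0],"twist":[0,0,0],"grip":-1},{"translation":[0,0,0],"twist":[0,0,0],"grip":-1},{"translation":[0,0,0],"twist":[0,0,0],"grip":-1},{"translation":[0,0,0],"twist":[0,0,0],"grip":-1},{"translation":[0,0,0],"twist":[0,0,0],"grip":-1},{"translation":[0,0,0],"twist":[0,0,0],"grip":-1}]';  python3 -c "
from h import *
to([0.5944,0.1529,0.209])
im,d,P,c=cloud('wrist'); hsv=cv2.cvtColor(im,cv2.COLOR_RGB2HSV); H=hsv[...,0].astype(int)
m=(H<14)&(hsv[...,1]>150)&(P[...,2]>.255)&(P[...,2]<.28); q=P[m]; print(len(q)); 
if len(q)>20: print('handle sy',np.percentile(q@SY,[2,50,98]).round(4),'sx',np.percentile(q@SX,[2,98]).round(4),'z',q[:,2].mean())
"
```

```text
t: 13.3
tool_pos: [0.5948, 0.1527, 0.2639]
orientation: [-0.258, -3.124, -0.003]
force: [-0.3, -0.1, -0.8]
opening: 0.0417
t: 14.3
tool_pos: [0.5938, 0.1489, 0.2628]
orientation: [-0.263, -3.122, -0.001]
force: [0.4, 0.1, -0.5]
opening: 0.0006
twist needed (tool) [-0.    -0.008 -0.009]
twist needed (tool) [-0.013  0.     3.132]
shift mm tool [-0.3  4.  53.8]  world [  0.6   4.  -53.8] tcp [0.5938 0.1489 0.2628] F [ 0.4  0.1 -0.5] op 0.0006 t 14.3
3186
handle sy [0.1908 0.2004 0.2074] sx [0.5003 0.5762] z 0.26760257611313687
```

```bash
python3 -m pendant '[{"translation":[0,2,15],"twist":[0,-0.008,-0.009],"grip":-1},{"translation":[0,0,15],"twist":[0,0,0],"grip":-1},{"translation":[0,0,12],"twist":[0,0,0],"grip":-1},{"translation":[0,0,4],"twist":[0,0,0],"grip":-1},{"translation":[0,0,0],"twist":[0,0,0],"grip":-1},{"translation":[0,0,0],"twist":[0,0,0],"grip":-1},{"translation":[0,0,0],"twist":[0,0,0],"grip":-1},{"translation":[0,0,0],"twist":[0,0,0],"grip":-1},{"translation":[0,0,0],"twist":[0,0,0],"grip":-1},{"translation":[0,0,0],"twist":[0,0,0],"grip":-1}]';  python3 -c "
from h import *
to([0.5944,0.1529,0.209])"
```

```text
t: 15.35
tool_pos: [0.5949, 0.151, 0.216]
orientation: [0.25, 3.13, 0.001]
force: [-0.6, -0.8, -0.4]
opening: 0.0007
twist needed (tool) [ 0.     0.001 -0.001]
twist needed (tool) [ 2.000e-03 -1.000e-03  3.141e+00]
shift mm tool [0.8 1.7 7. ]  world [-0.5  1.9 -7. ] tcp [0.5949 0.151  0.216 ] F [-0.6 -0.8 -0.4] op 0.0007 t 15.35
```

```bash
cat >> h.py <<'E'
def rep():
    s,t,r=pose(); F=np.array(s["force"]); print("sx %.4f sy %.4f z %.4f | F sy %.1f sx %.1f z %.1f | t %.2f | rotvec err"%(t@SX,t@SY,t[2],F@SY,F@SX,F[2],s["t"]),(r.inv()*R.from_matrix(np.stack([-SX,SY,[0,0,-1]],1))).as_rotvec().round(3))
E
python3 -m pendant '[{"translation":[0,-5,6],"twist":[0,0,0],"grip":-1},{"translation":[0,-10,0],"twist":[0,0,0],"grip":-1},{"translation":[0,-10,0],"twist":[0,0,0],"grip":-1},{"translation":[0,-10,0],"twist":[0,0,0],"grip":-1},{"translation":[0,-15,0],"twist":[0,0,0],"grip":-1},{"translation":[0,-15,0],"twist":[0,0,0],"grip":-1},{"translation":[0,-15,0],"twist":[0,0,0],"grip":-1},{"translation":[0,-12,0],"twist":[0,0,0],"grip":-1},{"translation":[0,-8,0],"twist":[0,0,0],"grip":-1},{"translation":[0,-4,0],"twist":[0,0,0],"grip":-1}]';  python3 -c "
from h import *
rep()"
```

```text
t: 16.35
tool_pos: [0.5766, 0.0389, 0.2099]
orientation: [0.251, 3.13, 0.002]
force: [-0.1, 1.7, 0.5]
opening: 0.0007
sx 0.5632 sy 0.1296 z 0.2099 | F sy 1.6 sx -0.4 z 0.5 | t 16.35 | rotvec err [ 0.002  0.002 -0.002]
```

```bash
python3 -m pendant '[{"translation":[0,-6,0],"twist":[0,0,0],"grip":-1},{"translation":[0,-6,0],"twist":[0,0,0],"grip":-1},{"translation":[0,-6,0],"twist":[0,0,0],"grip":-1},{"translation":[0,-6,0],"twist":[0,0,0],"grip":-1},{"translation":[0,-6,0],"twist":[0,0,0],"grip":-1},{"translation":[0,-6,0],"twist":[0,0,0],"grip":-1},{"translation":[0,-5,0],"twist":[0,0,0],"grip":-1},{"translation":[0,-4,0],"twist":[0,0,0],"grip":-1},{"translation":[0,-3,0],"twist":[0,0,0],"grip":-1},{"translation":[0,-2,0],"twist":[0,0,0],"grip":-1}]';  python3 -c "
from h import *
rep()
out=[]
for n in('top','scene'):
    im,d,P,c=cloud(n); hsv=cv2.cvtColor(im,cv2.COLOR_RGB2HSV); H=hsv[...,0].astype(int)
    m=(H<14)&(hsv[...,1]>150)&(hsv[...,2]>90)&(P[...,2]>.25)&(P[...,2]<.28)&(abs(P[...,1])<.3); q=P[m]; print(n,len(q))
    if len(q)>5: print('handle sy',np.percentile(q@SY,[2,50,98]).round(4))
"
```

```text
t: 17.35
tool_pos: [0.5678, -0.0141, 0.2098]
orientation: [0.25, 3.13, 0.003]
force: [-0.5, 1.5, 0.0]
opening: 0.0005
sx 0.5629 sy 0.0759 z 0.2098 | F sy 1.4 sx -0.7 z 0.0 | t 17.35 | rotvec err [ 0.002  0.001 -0.001]
top 21
handle sy [0.0521 0.0556 0.0586]
scene 23
handle sy [0.0457 0.0541 0.0594]
```

```bash
python3 -m pendant '[{"translation":[0,-3,0],"twist":[0,0,0],"grip":-1},{"translation":[0,-3,0],"twist":[0,0,0],"grip":-1},{"translation":[0,-3,0],"twist":[0,0,0],"grip":-1},{"translation":[0,-3,0],"twist":[0,0,0],"grip":-1},{"translation":[0,-3,0],"twist":[0,0,0],"grip":-1},{"translation":[0,-3,0],"twist":[0,0,0],"grip":-1},{"translation":[0,-3,0],"twist":[0,0,0],"grip":-1},{"translation":[0,-3,0],"twist":[0,0,0],"grip":-1},{"translation":[0,-3,0],"twist":[0,0,0],"grip":-1},{"translation":[0,-2,0],"twist":[0,0,0],"grip":-1}]';  python3 -c "
from h import *
rep()"
```

```text
t: 18.45
tool_pos: [0.5632, -0.0426, 0.2098]
orientation: [0.247, 3.13, 0.008]
force: [0.3, 4.2, 0.0]
opening: 0.0006
sx 0.5628 sy 0.0470 z 0.2098 | F sy 4.2 sx -0.3 z 0.0 | t 18.45 | rotvec err [0.005 0.001 0.001]
```

```bash
python3 -m pendant '[{"translation":[0,-2,0],"twist":[0,0,0],"grip":-1},{"translation":[0,-2,0],"twist":[0,0,0],"grip":-1},{"translation":[0,-2,0],"twist":[0,0,0],"grip":-1},{"translation":[0,-2,0],"twist":[0,0,0],"grip":-1},{"translation":[0,-2,0],"twist":[0,0,0],"grip":-1},{"translation":[0,-2,0],"twist":[0,0,0],"grip":-1},{"translation":[0,-2,0],"twist":[0,0,0],"grip":-1},{"translation":[0,-2,0],"twist":[0,0,0],"grip":-1},{"translation":[0,-1,0],"twist":[0,0,0],"grip":-1},{"translation":[0,-1,0],"twist":[0,0,0],"grip":-1}]';  python3 -c "
from h import *
rep()"
```

```text
t: 19.45
tool_pos: [0.5603, -0.0595, 0.2099]
orientation: [0.244, 3.13, 0.013]
force: [1.2, 6.3, 1.1]
opening: 0.0001
sx 0.5627 sy 0.0299 z 0.2099 | F sy 6.4 sx 0.2 z 1.1 | t 19.45 | rotvec err [0.009 0.001 0.003]
```

```bash
python3 -m pendant '[{"translation":[0,-1,0],"twist":[0,0,0],"grip":-1},{"translation":[0,-1,0],"twist":[0,0,0],"grip":-1},{"translation":[0,-1,0],"twist":[0,0,0],"grip":-1},{"translation":[0,-1,0],"twist":[0,0,0],"grip":-1},{"translation":[0,-1,0],"twist":[0,0,0],"grip":-1},{"translation":[0,-0.5,0],"twist":[0,0,0],"grip":-1},{"translation":[0,-0.5,0],"twist":[0,0,0],"grip":-1},{"translation":[0,0,0],"twist":[0,0,0],"grip":-1},{"translation":[0,0,0],"twist":[0,0,0],"grip":-1},{"translation":[0,0,0],"twist":[0,0,0],"grip":-1}]';  python3 -c "
from h import *
rep()"
```

```text
t: 20.45
tool_pos: [0.5596, -0.0638, 0.21]
orientation: [0.24, 3.13, 0.019]
force: [0.2, 3.9, 1.1]
opening: 0.0005
sx 0.5626 sy 0.0255 z 0.2100 | F sy 3.9 sx -0.4 z 1.1 | t 20.45 | rotvec err [0.012 0.001 0.005]
```

```bash
python3 -m pendant '[{"translation":[0,-0.8,0],"twist":[0.003,0,0.002],"grip":-1},{"translation":[0,-0.8,0],"twist":[0.003,0,0.002],"grip":-1},{"translation":[0,-0.8,0],"twist":[0.003,0,0],"grip":-1},{"translation":[0,-0.8,0],"twist":[0.003,0,0],"grip":-1},{"translation":[0,-0.8,0],"twist":[0,0,0],"grip":-1},{"translation":[0,-0.8,0],"twist":[0,0,0],"grip":-1},{"translation":[0,-0.8,0],"twist":[0,0,0],"grip":-1},{"translation":[0,-0.8,0],"twist":[0,0,0],"grip":-1},{"translation":[0,-0.8,0],"twist":[0,0,0],"grip":-1},{"translation":[0,-0.8,0],"twist":[0,0,0],"grip":-1}]';  python3 -c "
from h import *
rep()"
```

```text
t: 21.45
tool_pos: [0.5588, -0.0687, 0.2098]
orientation: [0.243, 3.131, 0.007]
force: [0.7, 5.2, 0.8]
opening: 0.0002
sx 0.5626 sy 0.0205 z 0.2098 | F sy 5.3 sx -0.1 z 0.8 | t 21.45 | rotvec err [0.004 0.001 0.004]
```

```bash
python3 -m pendant '[{"translation":[0,-1,0],"twist":[0.001,0,0.002],"grip":-1},{"translation":[0,-1,0],"twist":[0.001,0,0.002],"grip":-1},{"translation":[0,-1,0],"twist":[0.001,0,0],"grip":-1},{"translation":[0,-1,0],"twist":[0.001,0,0],"grip":-1},{"translation":[0,-1,0],"twist":[0.001,0,0],"grip":-1},{"translation":[0,-1,0],"twist":[0,0,0],"grip":-1},{"translation":[0,-0.8,0],"twist":[0,0,0],"grip":-1},{"translation":[0,-0.8,0],"twist":[0,0,0],"grip":-1},{"translation":[0,-0.8,0],"twist":[0,0,0],"grip":-1},{"translation":[0,-0.8,0],"twist":[0,0,0],"grip":-1}]';  python3 -c "
from h import *
rep()"
```

```text
t: 22.45
tool_pos: [0.5585, -0.0706, 0.2099]
orientation: [0.241, 3.13, 0.016]
force: [1.5, 7.6, 0.9]
opening: 0.0003
sx 0.5626 sy 0.0187 z 0.2099 | F sy 7.7 sx 0.3 z 0.9 | t 22.45 | rotvec err [0.011 0.002 0.005]
```

```bash
python3 -m pendant '[{"translation":[0,-1,0],"twist":[0.002,0,0.002],"grip":-1},{"translation":[0,-1,0],"twist":[0.002,0,0.002],"grip":-1},{"translation":[0,-1,0],"twist":[0.002,0,0],"grip":-1},{"translation":[0,-1,0],"twist":[0.002,0,0],"grip":-1},{"translation":[0,-1,0],"twist":[0.002,0,0],"grip":-1},{"translation":[0,-1.2,0],"twist":[0.001,0,0],"grip":-1},{"translation":[0,-1.4,0],"twist":[0.001,0,0],"grip":-1},{"translation":[0,-1.4,0],"twist":[0.001,0,0],"grip":-1},{"translation":[0,-1.4,0],"twist":[0.001,0,0],"grip":-1},{"translation":[0,-1.4,0],"twist":[0.001,0,0],"grip":-1}]';  python3 -c "
from h import *
rep()"
```

```text
t: 23.45
tool_pos: [0.5584, -0.0707, 0.21]
orientation: [0.234, 3.13, 0.019]
force: [0.9, 10.8, 0.7]
opening: 0.0007
sx 0.5626 sy 0.0185 z 0.2100 | F sy 10.8 sx -0.8 z 0.7 | t 23.45 | rotvec err [0.013 0.002 0.009]
```

```bash
python3 -m pendant '[{"translation":[0,-1.5,0],"twist":[0.003,0,0.003],"grip":-1},{"translation":[0,-1.5,0],"twist":[0.003,0,0.003],"grip":-1},{"translation":[0,-1.5,0],"twist":[0.003,0,0.002],"grip":-1},{"translation":[0,-1.5,0],"twist":[0.003,0,0],"grip":-1},{"translation":[0,-1.6,0],"twist":[0.002,0,0],"grip":-1},{"translation":[0,-1.6,0],"twist":[0.002,0,0],"grip":-1},{"translation":[0,-1.7,0],"twist":[0.002,0,0],"grip":-1},{"translation":[0,-1.7,0],"twist":[0.002,0,0],"grip":-1},{"translation":[0,-1.8,0],"twist":[0.002,0,0],"grip":-1},{"translation":[0,-1.8,0],"twist":[0.002,0,0],"grip":-1}]';  python3 -c "
from h import *
rep()"
```

```text
t: 24.45
tool_pos: [0.5583, -0.0709, 0.2099]
orientation: [0.229, 3.13, 0.018]
force: [1.1, 11.6, 1.3]
opening: 0.0006
sx 0.5625 sy 0.0183 z 0.2099 | F sy 11.6 sx -0.7 z 1.3 | t 24.45 | rotvec err [0.012 0.002 0.013]
```

The push stalled at about 11.6 N. I'll check for a jam before leaning harder.

```bash
python3 -c "
from h import *
out=[]
for n,(r0,r1,c0,c1) in (('top',(130,220,235,355)),('scene',(160,250,190,310))):
    im,d,P,c=cloud(n); np.savez(n+'3.npz',im=im,P=P)
    out.append(cv2.resize(im[r0:r1,c0:c1],(400,300),interpolation=cv2.INTER_CUBIC))
    hsv=cv2.cvtColor(im,cv2.COLOR_RGB2HSV); H=hsv[...,0].astype(int)
    m=(H<14)&(hsv[...,1]>150)&(hsv[...,2]>90)&(P[...,2]>.25)&(P[...,2]<.28)&(abs(P[...,1])<.3); q=P[m]; print(n,len(q),'handle sy',np.percentile(q@SY,[2,50,98]).round(4),np.percentile(q@SX,[2,98]).round(3))
im,d,P,c=cloud('wrist'); out.append(cv2.resize(im,(400,300)))
g=np.vstack([np.hstack(out[:2]),np.hstack([out[2],out[2]*0])])
cv2.imwrite('pics/j1.png',cv2.cvtColor(g,cv2.COLOR_RGB2BGR))
# end plate from first top cloud: z .21-.222
P=np.load('top.npz')['P']; sx,sy=P@SX,P@SY
k=(abs(P[...,2]-.218)<.006)&(sx>.43)&(sx<.70)&(sy<0); print('end plate sy',np.percentile(sy[k],[5,50,95]).round(4),k.sum(),'sx',np.percentile(sx[k],[2,98]).round(3))
"
```

```text
top 8 handle sy [-0.0021 -0.0011 -0.    ] [0.497 0.527]
scene 23 handle sy [-0.0116 -0.0032  0.0017] [0.592 0.62 ]
end plate sy [-0.0487 -0.0456 -0.0429] 131 sx [0.46  0.653]
```

View pics/j1.png

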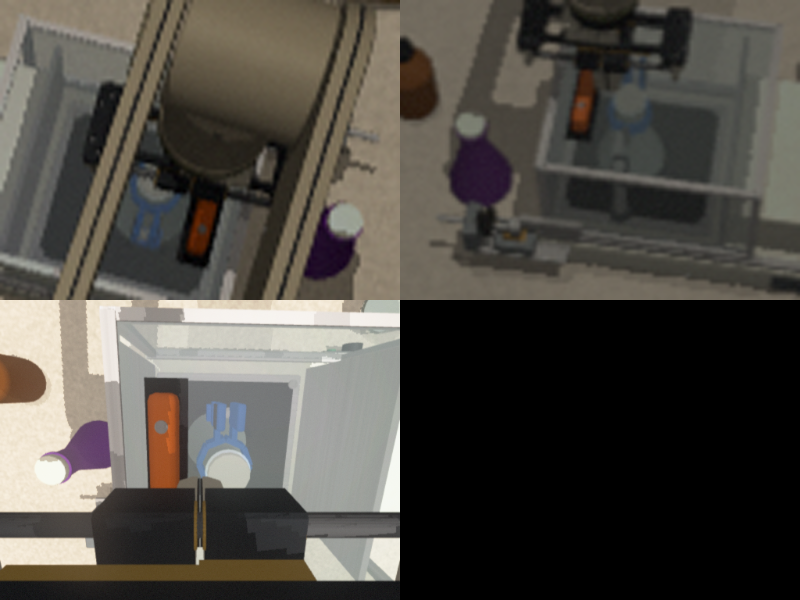

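The guard edge at sy ≈ -0.045 is over the end plate and nothing blocks it. This fits the latch ramp, so I'll lean a bit harder in short bursts. The step size limits the force.

```bash
python3 -m pendant '[{"translation":[0,-1.8,0],"twist":[0.003,0,0.003],"grip":-1},{"translation":[0,-1.8,0],"twist":[0.003,0,0.003],"grip":-1},{"translation":[0,-1.8,0],"twist":[0.003,0,0.003],"grip":-1},{"translation":[0,-1.8,0],"twist":[0.003,0,0.003],"grip":-1},{"translation":[0,-1.8,0],"twist":[0.003,0,0.003],"grip":-1},{"translation":[0,-2.2,0],"twist":[0.003,0,0.003],"grip":-1},{"translation":[0,-2.4,0],"twist":[0.003,0,0.003],"grip":-1},{"translation":[0,-2.6,0],"twist":[0.003,0,0.003],"grip":-1},{"translation":[0,-2.6,0],"twist":[0.003,0,0.003],"grip":-1},{"translation":[0,-2.6,0],"twist":[0.003,0,0.003],"grip":-1}]';  python3 -c "
from h import *
rep()"
```

```text
t: 25.6
tool_pos: [0.5585, -0.0716, 0.2099]
orientation: [0.254, 3.127, 0.018]
force: [1.2, 14.4, 0.3]
opening: 0.0004
sx 0.5628 sy 0.0176 z 0.2099 | F sy 14.4 sx -1.1 z 0.3 | t 25.60 | rotvec err [ 0.012  0.004 -0.003]
```

```bash
python3 -m pendant '[{"translation":[0,-2.6,0],"twist":[0.003,0,0],"grip":-1},{"translation":[0,-2.6,0],"twist":[0.003,0,0],"grip":-1},{"translation":[0,-2.6,0],"twist":[0.003,0,0],"grip":-1},{"translation":[0,-2.6,0],"twist":[0.003,0,0],"grip":-1},{"translation":[0,-2.6,0],"twist":[0.003,0,0],"grip":-1},{"translation":[0,-2.6,0],"twist":[0.003,0,0],"grip":-1},{"translation":[0,-2.8,0],"twist":[0.003,0,0],"grip":-1},{"translation":[0,-3,0],"twist":[0.003,0,0],"grip":-1},{"translation":[0,-3,0],"twist":[0.003,0,0],"grip":-1},{"translation":[0,-3,0],"twist":[0.003,0,0],"grip":-1}]';  python3 -c "
from h import *
rep()"
```

```text
t: 26.6
tool_pos: [0.5581, -0.0726, 0.2101]
orientation: [0.224, 3.128, 0.032]
force: [1.7, 14.8, 2.1]
opening: 0.0003
sx 0.5625 sy 0.0166 z 0.2101 | F sy 14.8 sx -0.6 z 2.1 | t 26.60 | rotvec err [0.02  0.004 0.016]
```

```bash
python3 -m pendant '[{"translation":[0,-2.8,0],"twist":[0.006,0,0.006],"grip":-1},{"translation":[0,-2.8,0],"twist":[0.006,0,0.006],"grip":-1},{"translation":[0,-2.8,0],"twist":[0.006,0,0.006],"grip":-1},{"translation":[0,-3,0],"twist":[0.006,0,0],"grip":-1},{"translation":[0,-3,0],"twist":[0.006,0,0],"grip":-1},{"translation":[0,-3,0],"twist":[0.006,0,0],"grip":-1},{"translation":[0,-3.2,0],"twist":[0.006,0,0],"grip":-1},{"translation":[0,-3.4,0],"twist":[0.006,0,0],"grip":-1},{"translation":[0,-3.4,0],"twist":[0.006,0,0],"grip":-1},{"translation":[0,-3.4,0],"twist":[0.006,0,0],"grip":-1}]';  python3 -c "
from h import *
rep()"
```

```text
t: 27.6
tool_pos: [0.5575, -0.0762, 0.2098]
orientation: [0.223, 3.129, -0.001]
force: [2.8, 15.5, 1.5]
opening: -0.0001
sx 0.5626 sy 0.0130 z 0.2098 | F sy 15.8 sx 0.3 z 1.5 | t 27.60 | rotvec err [-0.     0.005  0.017]
```

```bash
python3 -m pendant '[{"translation":[0,-3,0],"twist":[0.002,0,0.006],"grip":-1},{"translation":[0,-3,0],"twist":[0.002,0,0.006],"grip":-1},{"translation":[0,-3,0],"twist":[0.002,0,0.006],"grip":-1},{"translation":[0,-3,0],"twist":[0.002,0,0.006],"grip":-1},{"translation":[0,-3,0],"twist":[0.002,0,0],"grip":-1},{"translation":[0,-3.2,0],"twist":[0.002,0,0],"grip":-1},{"translation":[0,-3.2,0],"twist":[0.002,0,0],"grip":-1},{"translation":[0,-3.2,0],"twist":[0.002,0,0],"grip":-1},{"translation":[0,-3.2,0],"twist":[0.002,0,0],"grip":-1},{"translation":[0,-3.2,0],"twist":[0.002,0,0],"grip":-1}]';  python3 -c "
from h import *
rep()"
```

```text
t: 28.6
tool_pos: [0.5575, -0.0768, 0.2102]
orientation: [0.227, 3.126, 0.037]
force: [2.0, 16.7, 1.6]
opening: 0.0004
sx 0.5626 sy 0.0123 z 0.2102 | F sy 16.8 sx -0.6 z 1.6 | t 28.60 | rotvec err [0.024 0.006 0.014]
```

```bash
python3 -c "
from h import *
for n in('scene','top','wrist'):
    im,d,P,c=cloud(n); np.savez(n+'4.npz',im=im,P=P)
    hsv=cv2.cvtColor(im,cv2.COLOR_RGB2HSV); H=hsv[...,0].astype(int)
    m=(H<14)&(hsv[...,1]>150)&(hsv[...,2]>90)&(P[...,2]>.25)&(P[...,2]<.28)&(abs(P[...,1])<.3); q=P[m]; print(n,len(q),'handle sy',np.percentile(q@SY,[2,50,98]).round(4),(q@SY).mean().round(4),np.percentile(q@SX,[2,98]).round(3))
P=np.load('scene3.npz');im=P['im'];P=P['P'];hsv=cv2.cvtColor(im,cv2.COLOR_RGB2HSV); H=hsv[...,0].astype(int)
m=(H<14)&(hsv[...,1]>150)&(hsv[...,2]>90)&(P[...,2]>.25)&(P[...,2]<.28)&(abs(P[...,1])<.3); q=P[m]; print('before scene',(q@SY).mean().round(4))
rep()"
```

```text
scene 23 handle sy [-0.0187 -0.0108 -0.005 ] -0.0118 [0.59  0.621]
top 17 handle sy [-0.0128 -0.0101 -0.0066] -0.0098 [0.497 0.527]
wrist 4320 handle sy [-0.0216 -0.0121 -0.0045] -0.0124 [0.499 0.555]
before scene -0.0044
sx 0.5626 sy 0.0120 z 0.2101 | F sy 16.2 sx -1.4 z 1.2 | t 28.75 | rotvec err [0.024 0.006 0.014]
```

The handle has moved 7.4 mm for +5 N. That is about 0.7 N/mm, which matches the latch ramp and not the 6 N/mm stop. Keep leaning.

```bash
python3 -m pendant '[{"translation":[0,-3.2,0],"twist":[0.005,0,0.004],"grip":-1},{"translation":[0,-3.2,0],"twist":[0.005,0,0.004],"grip":-1},{"translation":[0,-3.2,0],"twist":[0.005,0,0.004],"grip":-1},{"translation":[0,-3.2,0],"twist":[0.005,0,0.004],"grip":-1},{"translation":[0,-3.2,0],"twist":[0.005,0,0.004],"grip":-1},{"translation":[0,-3.4,0],"twist":[0.005,0,0],"grip":-1},{"translation":[0,-3.4,0],"twist":[0.005,0,0],"grip":-1},{"translation":[0,-3.4,0],"twist":[0.005,0,0],"grip":-1},{"translation":[0,-3.4,0],"twist":[0.005,0,0],"grip":-1},{"translation":[0,-3.4,0],"twist":[0.005,0,0],"grip":-1}]';  python3 -c "
from h import *
rep()"
```

```text
t: 29.75
tool_pos: [0.5573, -0.0782, 0.2101]
orientation: [0.224, 3.126, 0.03]
force: [2.5, 18.1, 1.8]
opening: 0.0005
sx 0.5626 sy 0.0109 z 0.2101 | F sy 18.2 sx -0.4 z 1.8 | t 29.75 | rotvec err [0.02  0.006 0.016]
```

The force is now above the stated peak, and a click in mid-call would not show in the end readings. I won't push further blind. I'll back off 20 mm and see whether the guard holds.

```bash
python3 -m pendant '[{"translation":[0,4,0],"twist":[0.005,0,0.004],"grip":-1},{"translation":[0,5,0],"twist":[0.005,0,0.004],"grip":-1},{"translation":[0,5,0],"twist":[0.005,0,0.004],"grip":-1},{"translation":[0,6,0],"twist":[0.005,0,0.004],"grip":-1},{"translation":[0,0,0],"twist":[0,0,0],"grip":-1},{"translation":[0,0,0],"twist":[0,0,0],"grip":-1},{"translation":[0,0,0],"twist":[0,0,0],"grip":-1},{"translation":[0,0,0],"twist":[0,0,0],"grip":-1},{"translation":[0,0,0],"twist":[0,0,0],"grip":-1},{"translation":[0,0,0],"twist":[0,0,0],"grip":-1}]';  python3 -c "
from h import *
rep()
for n in('scene','top','wrist'):
    im,d,P,c=cloud(n); np.savez(n+'5.npz',im=im,P=P)
    hsv=cv2.cvtColor(im,cv2.COLOR_RGB2HSV); H=hsv[...,0].astype(int)
    m=(H<14)&(hsv[...,1]>150)&(hsv[...,2]>90)&(P[...,2]>.25)&(P[...,2]<.28)&(abs(P[...,1])<.3); q=P[m]; print(n,len(q),'handle sy',np.percentile(q@SY,[2,50,98]).round(4),(q@SY).mean().round(4))
"
```

```text
t: 30.75
tool_pos: [0.561, -0.057, 0.2098]
orientation: [0.251, 3.125, -0.005]
force: [1.5, 3.8, -0.9]
opening: 0.0005
sx 0.5629 sy 0.0324 z 0.2098 | F sy 4.0 sx 0.8 z -0.9 | t 30.75 | rotvec err [-0.003  0.007 -0.001]
scene 25 handle sy [0.0037 0.0115 0.0169] 0.0106Traceback (most recent call last):
  File "<string>", line 7, in <module>
    m=(H<14)&(hsv[...,1]>150)&(hsv[...,2]>90)&(P[...,2]>.25)&(P[...,2]<.28)&(abs(P[...,1])<.3); q=P[m]; print(n,len(q),'handle sy',np.percentile(q@SY,[2,50,98]).round(4),(q@SY).mean().round(4))
                                                                                                                                   ~~~~~~~~~~~~~^^^^^^^^^^^^^^^^
    return _quantile_unchecked(
        a, q, axis, out, overwrite_input, method, keepdims, weights)
    return _ureduce(a,
                    func=_quantile_ureduce_func,
    ...<5 lines>...
                    overwrite_input=overwrite_input,
                    method=method)
    r = func(a, **kwargs)
    result = _quantile(arr,
                       quantiles=q,
    ...<2 lines>...
                       out=out,
                       weights=wgt)
    slices_having_nans = np.isnan(arr[-1, ...])
                                  ~~~^^^^^^^^^
IndexError: index -1 is out of bounds for axis 0 with size 0
```

It was not latched, because the guard followed the tool back. The ramp peaked within about 1 mm of where I stopped, since it ends 13 mm after its start at handle sy ≈ -0.001. I'll push again at a self-limiting level, then a bit harder in a short burst.

```bash
python3 -m pendant '[{"translation":[0,-3,0],"twist":[0,0,0],"grip":-1},{"translation":[0,-3,0],"twist":[0.002,0,0],"grip":-1},{"translation":[0,-3,0],"twist":[0.002,0,0],"grip":-1},{"translation":[0,-3,0],"twist":[0.002,0,0.002],"grip":-1},{"translation":[0,-3,0],"twist":[0.003,0,0.002],"grip":-1},{"translation":[0,-3,0],"twist":[0.003,0,0.002],"grip":-1},{"translation":[0,-3,0],"twist":[0.004,0,0.003],"grip":-1},{"translation":[0,-3,0],"twist":[0.005,0,0.003],"grip":-1},{"translation":[0,-3,0],"twist":[0.005,0,0.003],"grip":-1},{"translation":[0,-3,0],"twist":[0.005,0,0.003],"grip":-1}]';  python3 -c "
from h import *
rep()"
```

```text
t: 31.85
tool_pos: [0.5583, -0.0744, 0.2097]
orientation: [0.267, 3.123, -0.021]
force: [4.3, 15.3, -0.2]
opening: 0.0007
sx 0.5630 sy 0.0149 z 0.2097 | F sy 15.8 sx 1.8 z -0.2 | t 31.85 | rotvec err [-0.013  0.008 -0.012]
```

```bash
python3 -m pendant '[{"translation":[0,-3.2,0],"twist":[0.002,0,0],"grip":-1},{"translation":[0,-3.2,0],"twist":[0.002,0,0],"grip":-1},{"translation":[0,-3.2,0],"twist":[0.003,0,0],"grip":-1},{"translation":[0,-3.4,0],"twist":[0.004,0,0.002],"grip":-1},{"translation":[0,-3.4,0],"twist":[0.005,0,0.003],"grip":-1},{"translation":[0,-3.4,0],"twist":[0.005,0,0.003],"grip":-1},{"translation":[0,-3.4,0],"twist":[0.005,0,0.003],"grip":-1},{"translation":[0,-3.7,0],"twist":[0.005,0,0.003],"grip":-1},{"translation":[0,-3.7,0],"twist":[0.005,0,0.003],"grip":-1},{"translation":[0,-3.7,0],"twist":[0.005,0,0.003],"grip":-1}]';  python3 -c "
from h import *
rep()"
```

```text
t: 32.85
tool_pos: [0.5577, -0.0781, 0.2098]
orientation: [0.265, 3.122, -0.014]
force: [4.1, 16.2, 0.1]
opening: 0.0006
sx 0.5631 sy 0.0111 z 0.2098 | F sy 16.6 sx 1.4 z 0.1 | t 32.85 | rotvec err [-0.008  0.009 -0.011]
```

```bash
python3 -m pendant '[{"translation":[0,-3.6,0],"twist":[0.004,0,0],"grip":-1},{"translation":[0,-3.6,0],"twist":[0.004,0,0],"grip":-1},{"translation":[0,-3.6,0],"twist":[0.004,0,0],"grip":-1},{"translation":[0,-3.6,0],"twist":[0.004,0,0],"grip":-1},{"translation":[0,-3.6,0],"twist":[0.004,0,0],"grip":-1},{"translation":[0,-3.6,0],"twist":[0.004,0,0],"grip":-1},{"translation":[0,-3.6,0],"twist":[0.004,0,0],"grip":-1},{"translation":[0,-4,0],"twist":[0.004,0,0],"grip":-1},{"translation":[0,-4,0],"twist":[0.004,0,0],"grip":-1},{"translation":[0,-4,0],"twist":[0.004,0,0],"grip":-1}]';  python3 -c "
from h import *
rep()"
```

```text
t: 33.85
tool_pos: [0.5566, -0.083, 0.2099]
orientation: [0.229, 3.124, -0.001]
force: [3.1, 10.6, -0.8]
opening: 0.0005
sx 0.5627 sy 0.0061 z 0.2099 | F sy 11.0 sx 1.4 z -0.8 | t 33.85 | rotvec err [0.    0.01  0.012]
```

The force dropped from about 18 to 11 N with a 5 mm jump, which looks like the click. Back off and check.

```bash
python3 -m pendant '[{"translation":[0,2,0],"twist":[0,0,0],"grip":-1},{"translation":[0,3,0],"twist":[0,0,0],"grip":-1},{"translation":[0,4,0],"twist":[0,0,0],"grip":-1},{"translation":[0,5,0],"twist":[0,0,0],"grip":-1},{"translation":[0,5,0],"twist":[0,0,0],"grip":-1},{"translation":[0,5,0],"twist":[0,0,0],"grip":-1},{"translation":[0,0,0],"twist":[0,0,0],"grip":-1},{"translation":[0,0,0],"twist":[0,0,0],"grip":-1},{"translation":[0,0,0],"twist":[0,0,0],"grip":-1},{"translation":[0,0,0],"twist":[0,0,0],"grip":-1}]';  python3 -c "
from h import *
rep()
for n in('scene','wrist'):
    im,d,P,c=cloud(n); np.savez(n+'6.npz',im=im,P=P)
    hsv=cv2.cvtColor(im,cv2.COLOR_RGB2HSV); H=hsv[...,0].astype(int)
    m=(H<14)&(hsv[...,1]>150)&(hsv[...,2]>90)&(P[...,2]>.25)&(P[...,2]<.28)&(abs(P[...,1])<.3); q=P[m]@SY; print(n,len(q),'handle sy',q.mean().round(4) if len(q) else '')
"
```

```text
t: 34.85
tool_pos: [0.5597, -0.0598, 0.2101]
orientation: [0.232, 3.124, -0.008]
force: [0.2, 0.6, -1.1]
opening: 0.0002
sx 0.5621 sy 0.0295 z 0.2101 | F sy 0.6 sx 0.1 z -1.1 | t 34.85 | rotvec err [-0.004  0.009  0.01 ]
scene 28 handle sy -0.0164
wrist 4788 handle sy -0.0156
```

The guard stays at sy ≈ -0.016 (0.215 m of travel plus its unknown start) with the tool clear of it. I'll lift away and verify.

```bash
python3 -m pendant '[{"translation":[0,5,-20],"twist":[0,0,0],"grip":-1},{"translation":[0,0,-40],"twist":[0,0,0],"grip":-1},{"translation":[0,0,-40],"twist":[0,0,0],"grip":-1},{"translation":[30,0,-20],"twist":[0,0,0],"grip":-1},{"translation":[40,0,0],"twist":[0,0,0],"grip":-1},{"translation":[30,0,0],"twist":[0,0,0],"grip":-1},{"translation":[0,0,0],"twist":[0,0,0],"grip":-1},{"translation":[0,0,0],"twist":[0,0,0],"grip":-1},{"translation":[0,0,0],"twist":[0,0,0],"grip":-1},{"translation":[0,0,0],"twist":[0,0,0],"grip":-1}]';  python3 -c "
from h import *
rep()
o=[]
for n in('scene','top'):
    im,d,P,c=cloud(n); o.append(im)
    hsv=cv2.cvtColor(im,cv2.COLOR_RGB2HSV); H=hsv[...,0].astype(int)
    m=(H<14)&(hsv[...,1]>150)&(hsv[...,2]>90)&(P[...,2]>.25)&(P[...,2]<.28)&(abs(P[...,1])<.3); q=P[m]@SY; print(n,len(q),'handle sy',q.mean().round(4) if len(q) else '')
g=np.hstack([cv2.resize(o[0][130:250,120:320],(500,300)),cv2.resize(o[1][110:260,170:370],(300,300))])
cv2.imwrite('pics/end.png',cv2.cvtColor(g,cv2.COLOR_RGB2BGR))
"
```

```text
t: 35.95
tool_pos: [0.4581, -0.0401, 0.3325]
orientation: [0.236, 3.127, -0.008]
force: [0.7, 0.5, -1.2]
opening: 0.0004
sx 0.4587 sy 0.0329 z 0.3325 | F sy 0.6 sx 0.6 z -1.2 | t 35.95 | rotvec err [-0.004  0.007  0.008]
scene 100 handle sy -0.0161
top 0 handle sy
```

View pics/end.png

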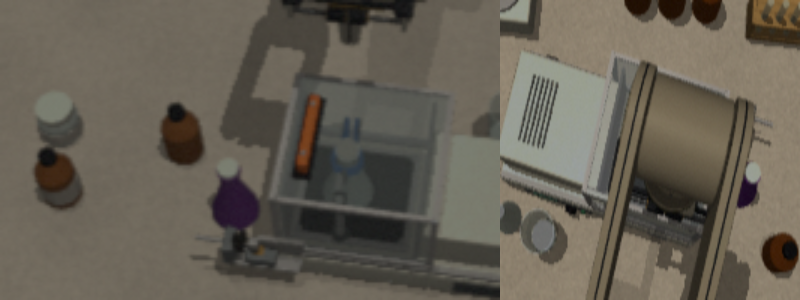

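The guard is shut over the upright flask, with the handle at (310,135). It hasn't moved since release (-0.0161 against -0.0164), the clip tabs at (350,130) are parallel, and the bottles and purple flask are where they were. Handing in.

```bash
python3 -c "
from plant import robot
robot.close_job(); print(robot.read_state()['t'])"
```

```text
the job is handed in; nothing more can be done
the job is handed in; nothing more can be done
```

I snapped the neck clip shut and latched the guard, then handed the job in at about 36 s; no verdict was reported.

**Clip:** With the fingers off, the tabs measured 22.6 mm over their outer faces (22 mm when shut), and they still looked parallel in the last picture. My first squeeze closed on nothing: the cameras put the real fingertips about 38 mm above the reported tool point. I corrected for that and the second squeeze worked.

**Guard:** A first push to about 18 N stopped short of the latch, and the guard came back when I let go. On the second push the force fell from about 17–18 N to 11 N with a 5 mm jump, and I released at once. The handle then stayed put with nothing touching it (-16.4 mm, then -16.1 mm about 1 s later). That is about 0.215 m of travel plus its unknown starting offset, over the 0.209 m needed.

**Last picture:** The flask stands upright. The purple look-alike and the bottles and jar in view look unmoved; I compared them by eye and did not measure them.

**What did not match or was not tested:**
- **Peak push:** it was about 18 N, not the stated 15 N.
- **Rest position:** the guard seems to rest 3–4 mm past the click, not 6 mm.
- **Rubber stop:** I could not measure its squash. End-of-call forces stayed under 19 N, and over 30 N counts as ramming.
- **Latch hold:** I did not pull on the guard to test it.

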